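# Open the instrument flap and hold the inspection mirror on the check tag

### The job

Pull the front flap of the opened instrument case, the one with a tab on its upper edge, all the way down. Then turn the swivelling mirror by the knob on its top until the small bench camera on the same rail, looking into the mirror, sees the middle of the square check tag inside the case, and finish while holding the knob at that angle, because a spring turns the mirror back when it is let go. Do not touch the mirror glass, and leave the jar, the wire spool and the screwdriver where they are.

Things in the scene. Friction and masses are not known exactly. Their poses are not given: they have to be found in the camera images.
- case: Opened grey sheet-metal instrument case fixed to the bench, 160 deep (its x) x 180 wide (its y) x 100 mm high, walls 4 mm, no top cover, floor 8 mm thick. Origin: centre of its underside. Its front, the side with the flap, looks along its own -x. A low circuit board (parts up to 35 mm high) lies in its rear.
- flap (a joint): Angle of the case's flap, rad: 0 = upright and shut (may start ajar), 1.5 = all the way down (nearly level, at its stop). A 150 g panel, 6 mm thick and 172 mm wide, hinged along its lower edge and reaching 100 mm above the hinge. Its stiff hinge (0.2 N m) stays where it is left. It can be pushed open from behind as well as pinched: 60 mm behind it are free.
- flap_hinge (a point): Middle of the flap's hinge line, 84 mm in front of the case's origin (case -x) and 18 mm above the bench; the hinge line runs along the case's y.
- flap_tab (a point): Middle of the upper edge of the flap's tab, 122 mm from the hinge; moves with the flap. The tab, 60 mm wide and 6 mm thick, rises 22 mm from the middle of the flap's upper edge; shut, it stands out 40 mm above the case walls.
- tag_face (a point): Centre of the check tag: a white upright square plate, 60 x 60 x 5 mm, with a black 40 mm disc on its front, on a small aluminium foot, fixed in the case about 85 mm behind the flap and up to 25 mm to either side of the middle. This point lies 90 mm above the bench, on the plate's front (the side towards the flap); its -x axis points out of that front.
- rig: Inspection rig fixed to the bench: a dark rail 250 x 70 x 12 mm with the mirror near one end and a small black camera (50 mm box, top 109 mm above the bench) near the other. Origin: on the bench, on the mirror's vertical turning axis; its x axis points along the rail to the camera, the rail reaching from -45 to +205 mm.
- lens (a point): Centre of the camera's round lens, 127 mm from the mirror's axis along the rig's x, 90 mm above the bench. The lens looks straight at the mirror, along the rig's -x.
- mirror (a joint): Angle of the mirror about its vertical axis, rad: at 0 the glass faces the lens squarely; grows clockwise seen from above, up to 1.35. A soft spring (0.06 N m per rad) turns it back to 0. The lens's line of sight leaves the mirror turned clockwise from the rig's x by twice this angle: the mirror must face halfway between the directions from its axis to the lens and to the tag.
- mirror_knob (a point): Centre of the mirror's black knob, on the turning axis, 139 mm above the bench. The knob is an upright flat bar 14 mm thick, 34 mm wide and 40 mm high (from 119 to 159 mm above the bench); its thickness runs along this point's x, which is the way the glass faces, its width along y. It turns with the mirror.
- glass (a point): Centre of the face of the mirror glass, 60 wide x 50 mm high x 4 mm, in a black backing 66 x 56 mm. This point lies on the turning axis, 90 mm above the bench; the glass's upper edge is at 115 mm, that of the backing at 118 mm. The glass faces along this point's x.
- pointer: Flat aluminium pointer under the mirror, a bar 6 mm wide reaching 82 mm from the axis, geared to the mirror so that it turns twice as far. It always points, along its x axis, the way in which the lens's reflected line of sight leaves the mirror. Origin: on the mirror's axis, 30 mm above the bench.
- jar: Small closed grey jar with a white cap, 44 mm across, 45 mm high, standing loose; origin under its centre. A bystander.
- spool: Aluminium wire spool, 56 mm across, 36 mm high, standing loose on its flange; origin under its centre. A bystander.
- driver: Screwdriver with a black handle, about 160 mm long, lying loose on the bench. A bystander.
Not all that is in view belongs to the job. There is more than one size of the case; the one meant has the size given above.

How it is judged:
By the outcome, as a careful person would: the job done as asked, in the order asked, and still so for the second after the job is handed in, while the arm keeps its last pose, push and grip.
It also fails if it takes over 51 s, if anything falls off the work surface, if the arm or the gripper's body presses on something with over 40 N, if the wrist force passes 120 N, or if a joint passes its speed limit or range.

### The arm

A 6-joint arm with a two-finger parallel gripper is mounted at the origin on the work surface. World frame = base frame: x ahead of the robot, y to its left, z up, the work surface at z = 0. Lengths are in m, angles in degrees, forces in N, time in s.
With the tool pointing down it reaches from about 0.25 to 0.725 m from the base axis. Payload 9.7 kg.
Tool frame: the origin (TCP) lies midway between the tips of the shut fingers; the grasp point (between the pads) lies 19 mm behind it (bot.pinch_z is the distance from the TCP to the grasp point, in m); z points along the fingers, y is the line along which they close (so a half turn about z gives the same grasp; the last joint's range is limited). The gripper opens to 85 mm and grips with 20 to 120 N. Pads are 22 mm wide; open, the fingers measure 114 mm over their backs; the gripper's body (76 mm by 85 mm) begins 54 mm behind the grasp point. The pads swing forward as they close: fully open they stand 13 mm farther back than shut.
Start: joints at [66.921, 4.979, 10.078, 95.1, 0, 90], TCP at [0.216, 0.506, 0.231] pointing down, gripper open.
Joint ranges: [-179.16, 179.16], [-48.56, 103.87], [-65.8, 70.77], [-126.05, 130.52], [-82.76, 87.17], [-180, 180]. Speed limits (degrees/s): [127.2, 127.2, 147.25, 180, 180, 180].

### API

Orientations are given as [roll, pitch, yaw] about the fixed x, y, z axes, in that order (R = Rz(yaw) Ry(pitch) Rx(roll)).
In Python, from workcell import sensors, camera, ticket, bot gives the robot as it stands.
- The arm moves only by the shell command python3 -m handwheel 'ROWS' [FORCE]. ROWS is a JSON object of lists of equal length, an entry for each row: "gripper": the opening, from -1 (shut) to 1 (fully open); "slide": the shift along the tool's x, y, z in mm, a list of three; "yaw": the turn about the tool's z in rad. A call has 1 to 8 rows; each row shifts and turns the commanded pose from where the row before left it, along the tool's axes as they then stand; what a row does not reach is not made up. A row lasts 1/12 s, in which the tool goes at most 41.7 mm and 7.16 degrees, less where a joint would pass 70% of its speed; a pose out of reach is approached as far as the arm can. A call is refused whole if a number of a shift passes 41.7 or a number of a turn 0.125, either way. A call with a gripper value outside its range is refused whole. The fingers move at their own pace and stop on an object; FORCE is the grip in N (left out, the last holds). Time passes only in rows, so rows that do not move let the fingers close. It gives the time, the measured TCP pose, the force, the opening and the grip force at its end, in the units of the state.
- sensors.get_obs(): the state, without advancing time (a new reading comes with each control period).
- camera(name): name is "scene" or "top" or "wrist"; returns a dict with "img" (480x640x3 uint8, red, green, blue), "fx", "fy", "cx", "cy" (pixels), "R" (3x3) and "t" (3): a world point X has camera coordinates R X + t. Camera axes: x right, y down, z forward; pixel columns grow to the right and rows downward; lengths in m; the calibration is good to about 2 mm. A picture is of the moment at which its call begins. There is no depth.
- ticket.job_done(): hands the job in; it is judged then, once.
The state is a dict: "time": time; "q": joint angles; "qd": joint speeds; "joint_efforts": joint torques, N m; "ee_pos": TCP position; "tcp_rot": TCP orientation; "wrist_force": force on the tool from outside, world axes, zero at the start; "torque": the same for the moment, N m; "opening": finger opening in m; "grasp_force": force on a finger pad.
Only numpy, scipy, OpenCV 4.12 (cv2) and the standard library are available. Lean on these libraries where they do the work, as an engineer would, in place of code of your own. Each camera call takes 0.05 s, during which the arm holds its last target. There are 200 camera calls.

## Working session

There is one attempt and no reset: what is moved stays moved. The work goes in short steps, Python scripts to look and compute and a shell command to move; the robot and the scene stay as the last step left them, time stands still between calls to the robot, and variables do not carry over. Pictures are saved under pics/ and viewed, at most 10 in all, crops included, and the job is handed in when it is done.

```bash
mkdir -p pics; ls; python3 - <<'E'
from workcell import sensors,camera,bot
import cv2,json,numpy as np
print(sensors.get_obs()); print(bot.pinch_z,[a for a in dir(bot) if a[0]!='_'])
cal={}
for n in ["scene","top"]:
    c=camera(n); cv2.imwrite(f"pics/{n}0.png",c["img"][:,:,::-1])
    cal[n]={k:np.array(c[k]).tolist() for k in c if k!="img"}
    print(n,cal[n]); R=np.array(c["R"]);print("pos",-R.T@np.array(c["t"]))
json.dump(cal,open("cal.json","w"))
E
```

```text
pics
{'time': 0.0, 'q': array([ 6.69231257e+01,  5.01262321e+00,  1.00341761e+01,  9.50995382e+01,
       -7.75347781e-04,  9.00016774e+01]), 'qd': array([-0.10251389, -0.04449945,  0.07389516,  0.03673869, -0.05853521,
        0.04877829]), 'joint_efforts': array([ 1.16978757e-03, -5.20389068e+01,  4.64803112e+01,  1.61346188e-02,
        1.41368123e-04, -2.94294082e-07]), 'ee_pos': array([0.21549496, 0.50577662, 0.23056597]), 'tcp_rot': array([-1.79922015e+02,  7.77630154e-04,  1.56921449e+02]), 'wrist_force': array([0.5832274 , 0.54081346, 0.27846763]), 'torque': array([-0.00196245,  0.01451785,  0.00737262]), 'grasp_force': 0.0, 'opening': 0.0850977245132195}
0.0187 ['PlanningError', 'pinch_z']
scene {'fx': 560.4408732477333, 'fy': 560.4408732477333, 'cx': 331.14517822283415, 'cy': 240.85645329785189, 'R': [[0.5099366565304367, 0.8599819776988242, 0.019889805423327384], [0.637004501853003, -0.36197878650295623, -0.680585499949018], [-0.5780915766083838, 0.35972538992273784, -0.7323986434308623]], 't': [-0.16058651756234424, -0.23283732918802205, 1.6106574917945315]}
pos [ 1.16131491 -0.52557506  1.02437169]
top {'fx': 474.69491111497297, 'fy': 474.69491111497297, 'cx': 324.4472429917449, 'cy': 238.5608792285611, 'R': [[0.024321790618689793, -0.9996525635290563, 0.010158874489138266], [-0.9971227331848913, -0.024987535110336634, -0.07156729738506036], [0.0717962775288008, -0.008388999874546834, -0.997384037978407]], 't': [-0.08114250954300832, 0.42565344683078543, 1.1901515164973882]}
pos [ 0.34095381 -0.06049411  1.21832531]
```

View pics/top0.png

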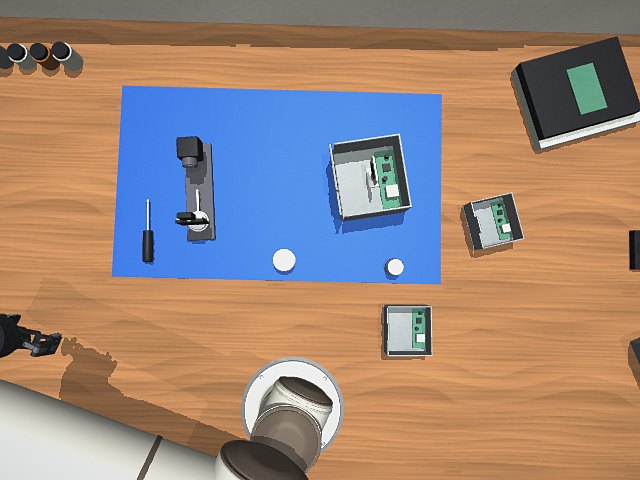

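View pics/scene0.png

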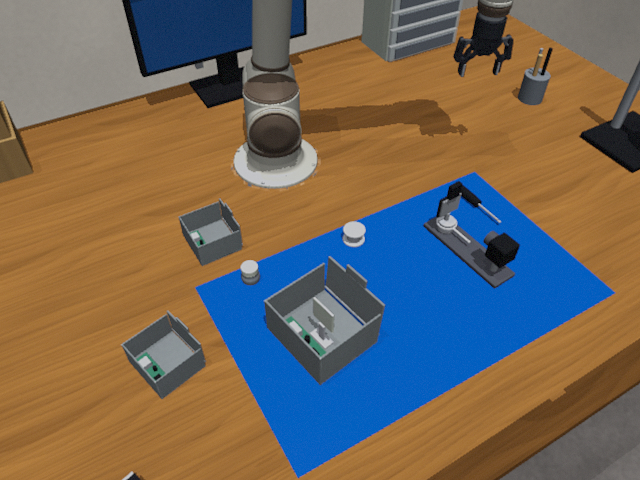

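The top view shows the big case (px 330–410, 135–220) with its flap to the image left, and the rig at (175–215, 135–242) with the mirror end at about (195,217). Next I'll enlarge both views to measure.

```bash
python3 - <<'E'
import cv2,numpy as np
def crop(im,x,y,w,h,s):
    o=cv2.resize(im[y:y+h,x:x+w],None,fx=s,fy=s,interpolation=cv2.INTER_CUBIC)
    for k in range(0,w,10): cv2.line(o,(k*s,0),(k*s,8 if (x+k)%50 else 20),(0,255,255),1); 
    for k in range(0,h,10): cv2.line(o,(0,k*s),(8 if (y+k)%50 else 20,k*s),(0,255,255),1)
    return o
t=cv2.imread("pics/top0.png"); s=cv2.imread("pics/scene0.png")
cv2.imwrite("pics/tc.png",np.hstack([crop(t,320,120,100,110,4)[:, :],crop(t,140,130,100,110,4)]))
cv2.imwrite("pics/sc.png",np.hstack([crop(s,260,250,130,130,3),crop(s,410,170,130,130,3)]))
E
```

```text
(no output)
```

View pics/tc.png

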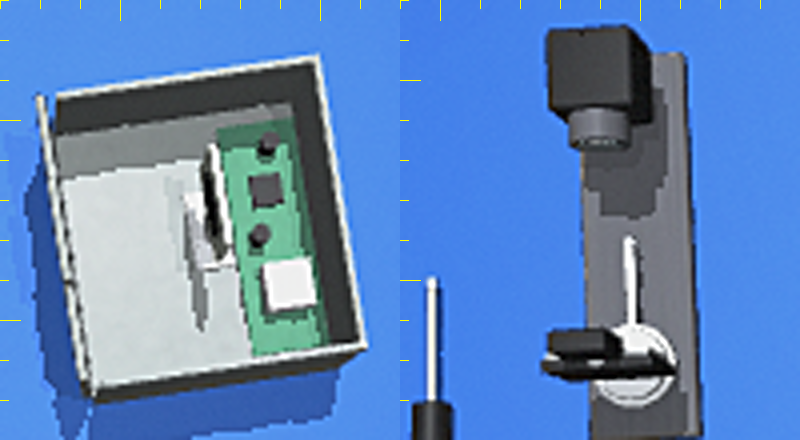

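View pics/sc.png

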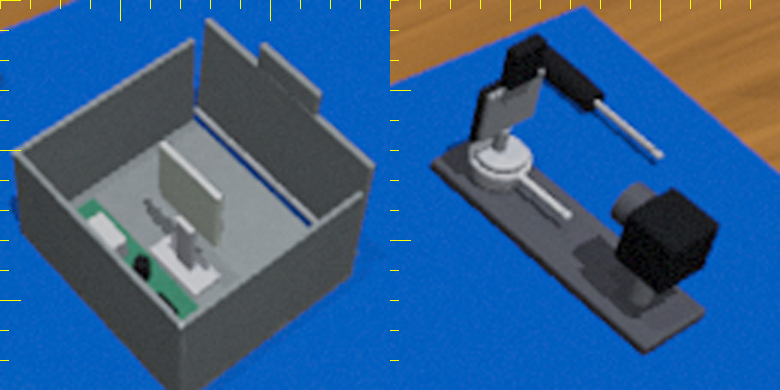

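```bash
cat > fit.py <<'E'
import numpy as np,json
from scipy.optimize import least_squares
cal=json.load(open("cal.json"))
def proj(n,X):
    c=cal[n];p=np.array(c["R"])@X+np.array(c["t"]);return np.array([c["fx"]*p[0]/p[2]+c["cx"],c["fy"]*p[1]/p[2]+c["cy"]])
def onplane(n,uv,z):
    c=cal[n];R=np.array(c["R"]);o=-R.T@np.array(c["t"]);d=R.T@np.array([(uv[0]-c["cx"])/c["fx"],(uv[1]-c["cy"])/c["fy"],1]);return o+d*(z-o[2])/d[2]
def W(p,X):
    c,s=np.cos(p[2]),np.sin(p[2]);return np.array([p[0]+c*X[0]-s*X[1],p[1]+s*X[0]+c*X[1],X[2]])
def fit(C,p0):
    f=lambda p:np.concatenate([proj(n,W(p,np.array(X)))-uv for n,X,uv in C]);r=least_squares(f,p0,loss="soft_l1");print(r.x[:2],np.degrees(r.x[2]),"\n",f(r.x).reshape(-1,2).round(1).tolist());return r.x
E
cat > meas.py <<'E'
from fit import *
tc=lambda u,v:(320+u/4,120+v/4); sc=lambda u,v:(260+u/3,250+v/3)
tr=lambda u,v:(140+(u-400)/4,130+v/4); sr=lambda u,v:(410+(u-390)/3,170+v/3)
a,b=.08,.09
case=fit([("top",(a,b,.1),tc(318,56)),("top",(a,-b,.1),tc(366,347)),("top",(-a,b,.1),tc(57,95)),("top",(-a,-b,.1),tc(92,390)),
("scene",(a,b,.1),sc(183,325)),("scene",(a,-b,.1),sc(15,155)),("scene",(-a,-b,.1),sc(193,42)),("scene",(-a,b,.1),sc(365,193))],[.5,-.15,-1.5])
rig=fit([("top",(.205,-.035,.012),tr(684,53)),("top",(-.045,-.035,.012),tr(701,434)),("scene",(.205,.035,.012),sr(703,313)),
("scene",(.205,-.035,.012),sr(642,352)),("scene",(-.045,-.035,.012),sr(433,165))],[.4,.25,0])
# flap angle
def F(th,y,r): return W(case,np.array([-.084-r*np.sin(th),y,.018+r*np.cos(th)]))
P=[("scene",.03,.122,sc(320,92)),("scene",-.03,.122,sc(262,44)),("scene",-.086,.1,sc(207,20)),("scene",.086,.1,sc(373,165))]
r=least_squares(lambda t:np.concatenate([proj(n,F(t[0],y,rr))-uv for n,y,rr,uv in P]),[0.05]);print("flap",r.x,r.fun.round(1))
for h in (0,.03): print("tab r=",.122-h,F(r.x[0],0,.122-h))
t1,t2=[onplane("scene",sc(*u),.12) for u in ((161,143),(223,197))]
print("tag top edge",t1,t2,np.linalg.norm(t1-t2),"in top crop",[((proj("top",t)-[320,120])*4).round() for t in(t1,t2)])
d=(t2-t1)/np.linalg.norm(t2-t1); n=np.array([-d[1],d[0],0]); m=(t1+t2)/2+n*.005; m[2]=.09
print("tag face(front=+y side)",m,"normal",n, "case frame", case)
ax=W(rig,np.zeros(3)); lens=W(rig,np.array([.127,0,0]))
v=m-ax; beta=np.arctan2(v[1],v[0]); print("rig->tag deg",np.degrees(beta),"mirror rad",(rig[2]-beta)/2, "axis",ax)
for z in(.159,.118,.03): print("axis top-crop px",z,(proj("top",np.array([*ax[:2],z]))-[140,130])*4+[400,0])
E
python3 meas.py
```

```text
[ 0.57893555 -0.17973475] -80.27459629436142 
 [[-0.3, -1.3], [-0.5, -0.5], [-0.9, -1.8], [1.5, -1.7], [-0.8, -0.1], [-0.8, -2.7], [-0.2, -2.6], [-0.2, -0.6]]
[0.46544792 0.24572549] 3.931832174016036 
 [[1.2, -2.1], [-0.3, -0.8], [0.6, -0.6], [-0.1, -0.6], [-1.6, -2.4]]
flap [0.05232619] [-0.4  0.1 -0.7 -1.3 -0.3 -1.6 -0.2 -0.1]
tab r= 0.122 [ 0.56366783 -0.09065276  0.13983302]
tab r= 0.092 [ 0.56393289 -0.09219928  0.10987408]
tag top edge [ 0.56431843 -0.1915558   0.12      ] [ 0.62277844 -0.17805922  0.12      ] 0.05999774961761617 in top crop [array([232., 234.]), array([210., 135.])]
tag face(front=+y side) [ 0.59242368 -0.17993566  0.09      ] normal [-0.22495138  0.97436999  0.        ] case frame [ 0.57893555 -0.17973475 -1.40105601]
rig->tag deg -73.3900301549996 mirror rad 0.6747605407075469 axis [0.46544792 0.24572549 0.        ]
axis top-crop px 0.159 [577.14091551 334.25202674]
axis top-crop px 0.118 [597.19458889 343.00388042]
axis top-crop px 0.03 [635.58911877 359.7600777 ]
```

Positions fit well: case at (0.579, −0.180) with yaw −80.3°, the flap ajar by about 0.05 rad, rig axis at (0.465, 0.246) with yaw 3.9°. The mirror needs about 0.675 rad. I'll shut the fingers, turn the tool to the case axes and travel to behind the flap.

```bash
python3 -m handwheel '{"gripper":[-1,-1,-1,-1,-1,-1,-1,-1],"slide":[[0,0,0],[0,0,0],[0,0,0],[0,0,0],[0,0,0],[0,0,0],[0,0,0],[0,0,0]],"yaw":[0.125,0.125,0.125,0.125,0.125,0.125,0.125,0.125]}' 20
R='{"gripper":[-1,-1,-1,-1,-1,-1,-1],"slide":[[-34.6,12.2,0],[-34.6,12.2,0],[-34.6,12.2,0],[-34.6,12.2,0],[-34.6,12.2,0],[-34.6,12.2,0],[-34.6,12.2,0]],"yaw":[0,0,0,0,0,0,0]}'
python3 -m handwheel '{"gripper":[-1,-1,-1,-1,-1,-1,-1],"slide":[[-34.6,12.2,0],[-34.6,12.2,0],[-34.6,12.2,0],[-34.6,12.2,0],[-34.6,12.2,0],[-34.6,12.2,0],[-34.6,12.2,0]],"yaw":[0,0,0,0,0,0,0]}'
python3 -m handwheel '{"gripper":[-1,-1,-1,-1,-1,-1,-1],"slide":[[-34.6,12.2,0],[-34.6,12.2,0],[-34.6,12.2,0],[-34.6,12.2,0],[-34.6,12.2,0],[-34.6,12.2,0],[-34.6,12.2,0]],"yaw":[0,0,0,0,0,0,0]}'
```

```text
time: 0.77
ee_pos: [0.2155, 0.5058, 0.2308]
tcp_rot: [-180.0, 0.0, 99.3]
wrist_force: [0.8, -1.0, 0.8]
opening: -0.0001
grasp_force: 0.0
time: 1.35
ee_pos: [0.3406, 0.2798, 0.2311]
tcp_rot: [-180.0, 0.0, 99.6]
wrist_force: [1.0, 0.6, 0.7]
opening: -0.0003
grasp_force: 0.0
time: 1.93
ee_pos: [0.4654, 0.0551, 0.2311]
tcp_rot: [-180.0, -0.0, 99.6]
wrist_force: [0.5, 0.3, 0.3]
opening: -0.0001
grasp_force: 0.0
```

```bash
python3 -m handwheel '{"gripper":[-1,-1,-1,-1,-1,-1,-1],"slide":[[-34.6,12.2,0],[-34.6,12.2,0],[-34.6,12.2,0],[-34.6,12.2,0],[-34.6,12.2,0],[-34.6,12.2,0],[0,0,0]],"yaw":[0,0,0,0,0,0,0]}'
python3 - <<'E'
from workcell import camera
import cv2,numpy as np
c=camera("wrist");cv2.imwrite("pics/w1.png",c["img"][:,:,::-1])
np.savez("w1.npz",**{k:c[k] for k in c if k!="img"})
E
```

```text
time: 2.52
ee_pos: [0.5735, -0.1403, 0.2288]
tcp_rot: [-179.9, 0.0, 99.4]
wrist_force: [1.6, -0.1, -0.1]
opening: -0.0001
grasp_force: 0.0
```

View pics/w1.png

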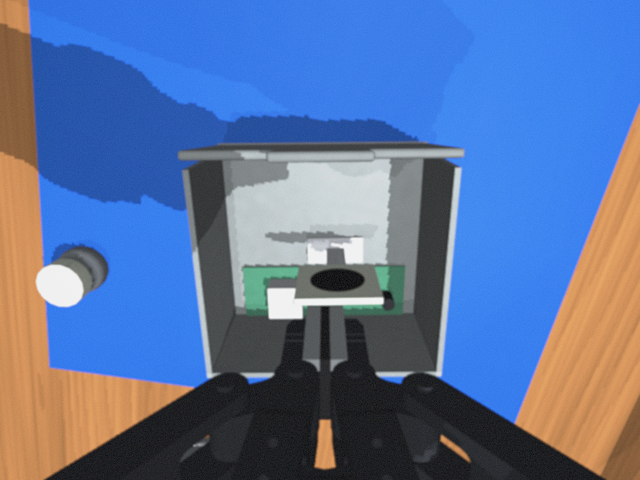

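The wrist view shows the tab (268–375, 156), the tag disc centred near (338, 279) and rear case corners (207,375) and (440,375). Next I'll refine the positions with it.

```bash
cat >> meas.py <<'E'
print("----wrist")
w=np.load("w1.npz"); cal["wrist"]={k:w[k] for k in w}
for nm,uv,z in [("disc",(338,279),.09),("plate topL",(298,303),.12),("plate topR",(383,304),.12),("tabL",(268,158),.14),("tabR",(375,158),.14),("rearL",(207,375),.1),("rearR",(440,375),.1)]:
    p=onplane("wrist",uv,z);print(nm,p)
    if nm=="disc":
        v=p-ax; print(" mirror rad",(rig[2]-np.arctan2(v[1],v[0]))/2)
for X in ((.08,-.09,.1),(.08,.09,.1)): print(W(case,np.array(X)))
E
python3 meas.py | sed -n '/wrist/,$p'
```

```text
----wrist
disc [ 0.58982759 -0.18122334  0.09      ]
 mirror rad 0.6779715693320266
plate topL [ 0.56340504 -0.18951216  0.12      ]
plate topR [ 0.61937581 -0.1809586   0.12      ]
tabL [ 0.53447989 -0.09433957  0.14      ]
tabR [ 0.59194892 -0.08484035  0.14      ]
rearL [ 0.5035489  -0.27261628  0.1       ]
rearR [ 0.67975886 -0.24320922  0.1       ]
[ 0.50374308 -0.27378842  0.1       ]
[ 0.68115624 -0.24338167  0.1       ]
```

```bash
python3 -m handwheel '{"gripper":[-1,-1,-1,-1,-1,-1],"slide":[[2,0,33.5],[2,0,33.5],[2,0,33.5],[2,0,33.5],[0,0,0],[0,0,0]],"yaw":[0,0,0,0,0,0]}'
python3 -m handwheel '{"gripper":[-1,-1,-1,-1,-1,-1,-1,-1],"slide":[[9,0,0],[9,0,0],[9,0,0],[9,0,0],[9,0,0],[5,0,2],[6,0,2.5],[6,0,2.5]],"yaw":[0,0,0,0,0,0,0,0]}'
```

```text
time: 3.07
ee_pos: [0.5692, -0.1266, 0.0966]
tcp_rot: [-179.8, -0.1, 99.7]
wrist_force: [0.7, 0.6, 0.8]
opening: 0.0002
grasp_force: 0.0
time: 3.73
ee_pos: [0.5603, -0.0658, 0.0905]
tcp_rot: [180.0, 0.0, 99.6]
wrist_force: [1.4, -1.8, 0.7]
opening: 0.0002
grasp_force: 1.0
```

```bash
python3 -m handwheel '{"gripper":[-1,-1,-1,-1,-1,-1,-1],"slide":[[9,0,7],[9,0,8.5],[6.5,0,10],[6.5,0,10.3],[3,0,10],[2,0,9],[0,0,0]],"yaw":[0,0,0,0,0,0,0]}'
python3 -m handwheel '{"gripper":[-1,-1,-1,-1,-1],"slide":[[0,0,3],[0,0,3],[0,0,2],[0,0,0],[0,0,0]],"yaw":[0,0,0,0,0]}'
```

```text
time: 4.32
ee_pos: [0.5527, -0.0305, 0.0327]
tcp_rot: [-179.8, -0.1, 99.7]
wrist_force: [0.3, 0.4, 0.5]
opening: 0.0001
grasp_force: 0.0
time: 4.73
ee_pos: [0.5542, -0.0312, 0.0276]
tcp_rot: [180.0, 0.0, 99.6]
wrist_force: [-0.3, -1.1, -0.4]
opening: -0.0002
grasp_force: 0.0
```

```bash
python3 -m handwheel '{"gripper":[-1,-1,-1],"slide":[[0,0,2],[0,0,1],[0,0,0]],"yaw":[0,0,0]}'
python3 -m handwheel '{"gripper":[-1,-1,-1],"slide":[[0,0,2],[0,0,0],[0,0,0]],"yaw":[0,0,0]}'
python3 - <<'E'
from workcell import camera
import cv2,numpy as np
c=camera("scene");cv2.imwrite("pics/s2.png",cv2.resize(c["img"][200:400,230:480,::-1],None,fx=3,fy=3,interpolation=2))
E
```

```text
time: 4.98
ee_pos: [0.5545, -0.0312, 0.0261]
tcp_rot: [179.9, 0.0, 99.6]
wrist_force: [-5.3, -0.1, 11.5]
opening: 0.0001
grasp_force: 5.7
time: 5.23
ee_pos: [0.5547, -0.0312, 0.0258]
tcp_rot: [179.9, 0.0, 99.6]
wrist_force: [-10.7, 0.7, 25.3]
opening: 0.0002
grasp_force: 12.8
```

View pics/s2.png

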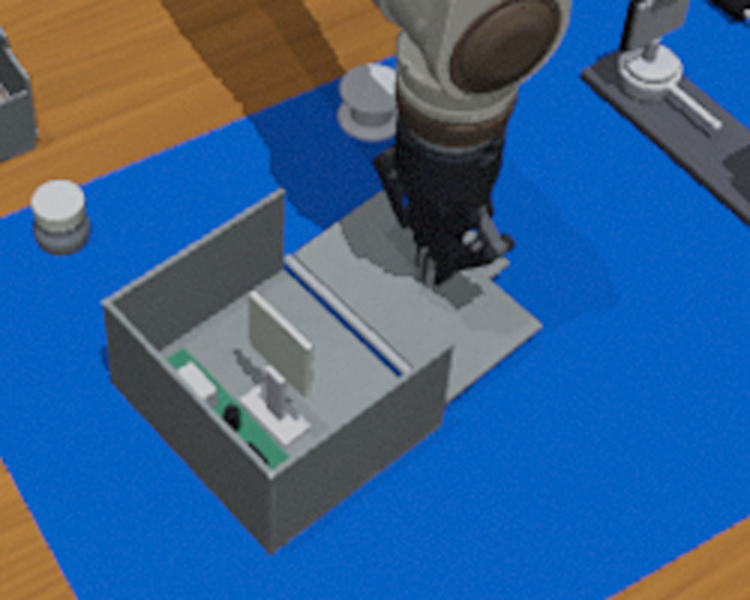

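The picture shows the flap lying level at its stop, and the force confirms hard contact. Next I'll lift and travel to above the knob.

```bash
python3 -m handwheel '{"gripper":[-1,-1,-1,-1,-1,-1],"slide":[[0,0,-35],[0,0,-35],[0,0,-35],[0,0,-35],[0,0,-35],[0,0,-35]],"yaw":[0,0,0,0,0,0]}'
python3 -m handwheel '{"gripper":[0,0,0,0,0,0,0,0],"slide":[[36,-5.2,0],[36,-5.2,0],[36,-5.2,0],[36,-5.2,0],[36,-5.2,0],[36,-5.2,0],[36,-5.2,0],[36,-5.2,0]],"yaw":[0,0,0,0,0,0,0,0]}'
python3 -m handwheel '{"gripper":[0,0,0],"slide":[[0,0,0],[0,0,0],[0,0,0]],"yaw":[0.1,0,0]}'
python3 - <<'E'
from workcell import camera
import cv2,numpy as np
c=camera("wrist");cv2.imwrite("pics/w3.png",c["img"][:,:,::-1])
np.savez("w3.npz",**{k:c[k] for k in c if k!="img"})
E
```

```text
time: 5.78
ee_pos: [0.5539, -0.0311, 0.2343]
tcp_rot: [180.0, 0.0, 99.6]
wrist_force: [0.9, 0.2, 0.4]
opening: -0.0002
grasp_force: 0.0
time: 6.45
ee_pos: [0.4642, 0.2475, 0.2327]
tcp_rot: [180.0, -0.0, 99.6]
wrist_force: [0.8, -0.6, -0.3]
opening: 0.0429
grasp_force: 0.0
time: 6.7
ee_pos: [0.4649, 0.246, 0.2324]
tcp_rot: [180.0, 0.0, 94.1]
wrist_force: [0.7, -0.0, 0.2]
opening: 0.0425
grasp_force: 0.0
```

View pics/w3.png

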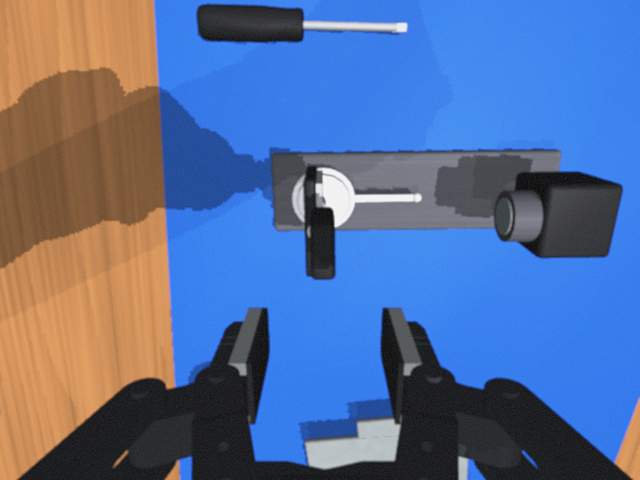

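```bash
cat > m3.py <<'E'
from fit import *
w=np.load("w3.npz"); cal["wrist"]={k:w[k] for k in w}
tr=lambda u,v:(140+(u-400)/4,130+v/4); sr=lambda u,v:(410+(u-390)/3,170+v/3)
W3=[("wrist",(-.045,.035,.012),(272,152)),("wrist",(.205,.035,.012),(561,149)),("wrist",(-.045,-.035,.012),(276,230)),("wrist",(.082,0,.03),(421,198))]
rig=fit(W3+[("top",(.205,-.035,.012),tr(684,53)),("top",(-.045,-.035,.012),tr(701,434)),("scene",(.205,.035,.012),sr(703,313)),
("scene",(.205,-.035,.012),sr(642,352)),("scene",(-.045,-.035,.012),sr(433,165))],[.4,.25,0])
fit(W3,rig)
for z in (.159,.119):
  for sx,sy in ((1,1),(1,-1),(-1,-1),(-1,1)): print(z,proj("wrist",W(rig,np.array([sx*.007,sy*.017,z]))).round())
tag=np.array([.591,-.1805]);v=tag-rig[:2];print("mirror rad",(rig[2]-np.arctan2(v[1],v[0]))/2, "pointer world deg",np.degrees(np.arctan2(v[1],v[0])))
E
python3 m3.py
```

```text
[0.46403648 0.2487081 ] 4.062455736562202 
 [[-1.1, 0.3], [3.8, 3.1], [-1.8, 0.6], [0.7, -0.7], [-0.1, -1.6], [-1.5, -0.3], [1.2, -1.6], [0.7, -1.6], [-1.0, -3.2]]
[0.46398662 0.24911266] 4.533547365312823 
 [[-1.5, 0.2], [3.9, 0.6], [-1.5, 0.6], [0.8, -1.9]]
0.159 [336. 222.]
0.159 [336. 280.]
0.159 [311. 280.]
0.159 [310. 222.]
0.119 [335. 204.]
0.119 [334. 255.]
0.119 [313. 255.]
0.119 [312. 204.]
mirror rad 0.6770461711883627 pointer world deg -73.52132055260783
```

```bash
python3 -m handwheel '{"gripper":[0,0,0,0,0,0],"slide":[[1.5,-1,35],[0,0,35],[0,0,25],[0,0,9],[0,0,0],[0,0,0]],"yaw":[0,0,0,0,0,0]}'
python3 -m handwheel '{"gripper":[-1,-1,-1,-1,-1,-1],"slide":[[0,0,0],[0,0,0],[0,0,0],[0,0,0],[0,0,0],[0,0,0]],"yaw":[0,0,0,0,0,0]}' 30
```

```text
time: 7.25
ee_pos: [0.4644, 0.2469, 0.1296]
tcp_rot: [180.0, -0.0, 93.9]
wrist_force: [-0.9, -0.6, 0.0]
opening: 0.0426
grasp_force: 0.0
time: 7.75
ee_pos: [0.4638, 0.2478, 0.1305]
tcp_rot: [179.9, -0.1, 93.9]
wrist_force: [-5.6, -1.5, 7.7]
opening: 0.0135
grasp_force: 31.3
```

```bash
python3 -m handwheel '{"gripper":[-1,-1,-1,-1,-1,-1,-1,-1],"slide":[[0,0,0],[0,0,0],[0,0,0],[0,0,0],[0,0,0],[0,0,0],[0,0,0],[0,0,0]],"yaw":[0.1,0.1,0.1,0.1,0.1,0.1,0.075,0]}'
python3 -m handwheel '{"gripper":[-1,-1,-1,-1],"slide":[[0,0,0],[0,0,0],[0,0,0],[0,0,0]],"yaw":[0,0,0,0]}'
python3 - <<'E'
from workcell import camera
import cv2,numpy as np
ims=[]
for n,(x,y,w,h) in {"wrist":(200,60,300,240),"top":(140,130,100,80)}.items():
    c=camera(n);cv2.imwrite(f"pics/f_{n}.png",c["img"][:,:,::-1]);np.savez(f"f_{n}.npz",**{k:c[k] for k in c if k!="img"})
    ims.append(cv2.resize(c["img"][y:y+h,x:x+w,::-1],(400,320),interpolation=2))
s=camera("scene")["img"][140:300,400:600,::-1]; ims.append(cv2.resize(s,(400,320)[:2],interpolation=2))
cv2.imwrite("pics/f.png",np.vstack([np.hstack(ims[:2]),np.hstack([ims[2],0*ims[2]])])[:600])
E
```

```text
time: 8.42
ee_pos: [0.4638, 0.2477, 0.1305]
tcp_rot: [180.0, -0.1, 55.0]
wrist_force: [-5.3, -1.6, 8.5]
opening: 0.0137
grasp_force: 31.3
time: 8.75
ee_pos: [0.4638, 0.2477, 0.1305]
tcp_rot: [180.0, -0.1, 55.3]
wrist_force: [-5.3, -0.9, 7.0]
opening: 0.0136
grasp_force: 31.3
```

View pics/f.png

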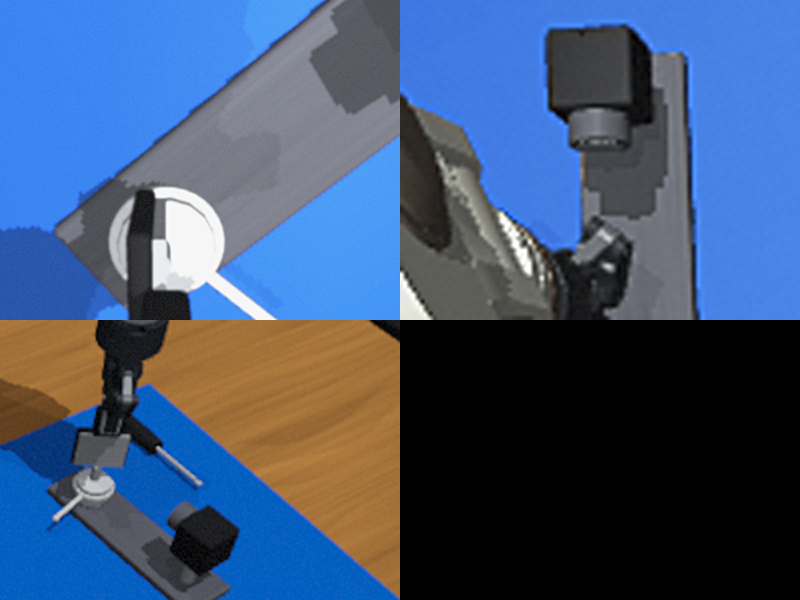

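The pointer has turned with the mirror. Next I'll measure its direction in the wrist and scene pictures.

```bash
python3 - <<'E'
from fit import *
import cv2
from workcell import camera
cs=camera("scene"); cal["scene"]={k:cs[k] for k in cs if k!="img"}
w=np.load("f_wrist.npz"); cal["wrist"]={k:w[k] for k in w}
ax=np.array([.4639,.2478]); tag=np.array([.591,-.1805])
for n,im in (("wrist",cv2.imread("pics/f_wrist.png")),("scene",cs["img"][:,:,::-1])):
    im=im.astype(int); m=(im.min(2)>120)
    v,u=np.nonzero(m); P=np.array([onplane(n,(a,b),.032)[:2] for a,b in zip(u,v)])
    d=P-ax; r=np.hypot(*d.T); an=np.degrees(np.arctan2(d[:,1],d[:,0]))
    k=(r>.04)&(r<.084)&(abs(an+73)<15); q=P[k]; print(n,k.sum(),r[k].min(),r[k].max(),"mean angle",an[k].mean())
    l=cv2.fitLine(q.astype(np.float32),cv2.DIST_L2,0,0,0).ravel(); s=-np.sign(l[1]); print(" line dir",np.degrees(np.arctan2(s*l[1],s*l[0])),"miss at tag mm",1e3*((tag-l[2:])@[l[1],-l[0]]))
print("want",np.degrees(np.arctan2(*(tag-ax)[::-1])))
E
```

```text
wrist 673 0.04000695605738134 0.08176770548112434 mean angle -74.17410911707853
 line dir -74.27282 miss at tag mm -6.148452121242542
scene 43 0.041197913963757014 0.0832879719783691 mean angle -72.92953100298752
 line dir -73.73859 miss at tag mm -1.2497300696679563
want -73.47150142508272
```

```bash
python3 -c "
from workcell import ticket
print(ticket.job_done())"
```

```text
the job is handed in; nothing more can be done
None
```

The flap is all the way down at its stop, and I handed the job in with the gripper holding the mirror knob at about 0.675 rad, where the pointer measures within about 0.8° of the tag's centre (the disc spans ±2.6°).

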